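# Sweep weighed pellets off a delicate balance

### The job

Take the scraper from its rubber mat and with it draw all four soil pellets off the balance's weighing pan into the catch tray in front, without the gripper touching the pellets; then stand the scraper upright on its foot on the middle of its mat again. The balance is delicate: never press the pan with more than about 9 N (6 mm of sinking), do not press hard on a pellet with the scraper, and do not knock the glass shield. Leave the bottles and dishes standing where they are.

Things in the scene. Friction and masses are not known exactly. Their poses are not given: they have to be found in the camera images.
- balance: laboratory balance, fixed, white housing 215 mm wide (y), x -65 to +180 mm, its top at height 38; a display stands behind the glass, up to height 160. Origin on the bench under the pan's centre; +x points from the open front to the glass back, +y to the left seen from the front
- pan_top (a point): centre of the upper face of the square steel weighing pan, 50 mm above the bench when not pressed, sinking with the pan; axes as the balance's. The pan covers x and y from -90 to +90 mm; its front edge (x = -90) overhangs the housing by 25 mm
- pan (a joint): how far the weighing pan is pressed down (m): about 0 as it stands; the pan sinks 1 mm for each 1.5 N, and its stop is at 9 mm
- tray: open aluminium catch tray, loose, 120 (x) x 210 (y) x 30 mm high outside, walls 4 mm, standing on the bench in front of the balance with its rear wall tucked about 12 mm under the pan's front edge; origin at the centre of its underside, x axis like the balance's
- scraper: hand scraper, loose, about 160 g, standing on its foot: a grey block 36 (x) x 120 (y) x 24 mm high; origin at the centre of its underside. A wooden handle, 18 mm wide (y), 12 mm thick, 135 mm long, rises from x = +8, z = 20 mm and leans 38 degrees from vertical towards -x. The face that draws the pellets is the foot's -x side (x = -18 mm)
- scraper_grip (a point): point on the axis of the scraper's handle, 100 mm up the handle: at x = -54, y = 0, z = +99 mm from the scraper's origin
- mat: black rubber mat, fixed, 130 (x) x 150 (y) x 4 mm, the scraper's home; origin at the centre of its underside; top at height 4 mm
- pellet0: a pressed soil pellet, reddish brown flat disc, 24 mm across, 10 mm thick, about 12 g, lying flat on the pan at the start; origin at the centre of its underside (it may turn over later)
- pellet1: a pressed soil pellet, reddish brown flat disc, 24 mm across, 10 mm thick, about 12 g, lying flat on the pan at the start; origin at the centre of its underside (it may turn over later)
- pellet2: a pressed soil pellet, reddish brown flat disc, 24 mm across, 10 mm thick, about 12 g, lying flat on the pan at the start; origin at the centre of its underside (it may turn over later)
- pellet3: a pressed soil pellet, reddish brown flat disc, 24 mm across, 10 mm thick, about 12 g, lying flat on the pan at the start; origin at the centre of its underside (it may turn over later)
- weighing_bottle: small stoppered glass bottle, 32 mm across, 45 mm high, standing on the mat behind the scraper (bystander); origin at its underside
- dish0: small white porcelain dish, 68 mm across, 26 mm high (bystander); origin at its underside
- dish1: another such porcelain dish (bystander)
- reagent: amber bottle, 60 mm across, 120 mm high (bystander); origin at its underside
- petri_stack: stack of clear petri dishes, 90 mm across, 90 mm high (bystander); origin at its underside
- tube_rack: blue and white test tube rack, fixed, 100 x 172 x 70 mm, tubes up to 86 mm high (bystander); origin at the centre of its underside
- shield: glass draught shield, fixed to the balance, same origin and axes (mm): back pane at x = 104; side panes at y = +-97 from x = 10 to 104; all up to height 213; roof pane only over x = 40 to 106, from height 211 to 219 (161 clear above the pan). From x = -65 to 10 the sides are just low white rims, top at height 73. The front is open

How it is judged:
By the outcome, as a careful person would: the job done as asked, in the order asked, and still so for the second after the job is handed in, with the robot touching nothing.
It also fails if it takes over 58 s, if anything falls off the work surface, if the arm or the gripper's body presses on something with over 40 N, if the wrist force passes 120 N, or if a joint passes its speed limit or range.

### The arm

A 7-joint arm with a two-finger parallel gripper is mounted at the origin on the work surface. World frame = base frame: x ahead of the robot, y to its left, z up, the work surface at z = 0. Lengths are in m, angles in degrees, forces in N, time in s.
With the tool pointing down it reaches from about 0.4 to 0.875 m from the base axis. Payload 6.5 kg.
Tool frame: the origin (TCP) lies between the finger pads; the fingertips stand 11 mm ahead of it and the grasp point (between the pads) lies 8 mm behind it; z points along the fingers, y is the direction in which the jaws open and shut (so a half turn about z gives the same grasp; the last joint's range is limited). The gripper opens to 88 mm and grips with 3 to 60 N. Pads are 18 mm wide; open, the fingers measure 123 mm over their backs; the gripper's body (75 mm by 187 mm) begins 45 mm behind the grasp point.
Start: joints at [-80.397, 30.733, -0.252, 88.115, 0.149, 61.152, -4.079], TCP at [0.151, 0.632, 0.25] pointing down, gripper open.
Joint ranges: [-154.64, 154.64], [-21.42, 123.67], [-72.66, 72.17], [13.99, 137.28], [-74.86, 254.86], [10.95, 109.41], [-158.01, 158.01]. Speed limits (degrees/s): [136.94, 136.94, 180, 180, 180, 180, 180].

### API

Orientations are given as [roll, pitch, yaw] about the fixed x, y, z axes, in that order (R = Rz(yaw) Ry(pitch) Rx(roll)).
In Python, from workcell import observe, grab_frame, hand_in gives the robot as it stands.
- The arm moves only by the tool carry_out, never from a script. Its argument "commands" is a list of rows, each a list of 7 numbers: the shift along the world's x, y, z in mm, then the turn, a rotation vector about the world's x, y, z in rad, then the opening, from -1 (shut) to 1 (fully open). A call has exactly 8 rows; each row is the pose to reach, as a shift and turn from the pose commanded when the call began; what a row does not reach only later rows make up. A row lasts 1/10 s, in which the tool goes at most 50 mm and 8.59 degrees, less where a joint would pass 70% of its speed; a pose out of reach is approached as far as the arm can. A call with a gripper value outside its range is refused whole. The fingers move at their own pace and stop on an object; "squeeze" is the grip in N (left out, the last holds). Time passes only in rows, so rows that repeat a pose let the fingers close, or fill a call up. It gives the time, the measured TCP pose, the force and the opening at its end, in the units of the state.
- observe(): the state, without advancing time (a new reading comes with each control period).
- grab_frame(name): name is "scene" or "side" or "wrist"; returns a dict with "image" (420x560x3 uint8, red, green, blue), "mtx" (3x3 intrinsics, pixels), "k1" (the pictures are not rectified: a ray, as slopes to the right and down, at radius r is drawn at 1 + k1 r^2 times it, then the intrinsics apply), "cam_to_world" (4x4, takes a point from camera to world coordinates); the wrist camera has in their place "tool_from_camera" (4x4, takes a point from camera to tool coordinates, whose origin is the TCP and whose axes are the flange's). Camera axes: x right, y down, z forward; pixel columns grow to the right and rows downward; lengths in m; the calibration is good to about 2 mm. A picture is of the moment at which its call begins: read the wrist's pose just before it. There is no depth.
- hand_in(): hands the job in, once; it reports no verdict.
The state is a dict: "clock": time; "joint_positions": joint angles; "qvel": joint speeds; "effort": joint torques, N m; "ee_pos": TCP position; "ee_rot": TCP orientation; "contact_force": force on the tool from outside, world axes, zero at the start; "moment": the same for the moment, N m; "finger_gap": opening from 0.0 (shut) to 1.0 (fully open).
Only numpy, scipy, OpenCV 4.12 (cv2) and the standard library are available. Lean on these libraries where they do the work, as an engineer would, in place of code of your own. Each camera call takes 0.05 s, during which the arm holds its last target. There are 200 camera calls.

## Working session

There is one attempt and no reset: what is moved stays moved. The work goes in short steps, Python scripts to look and compute and a tool call to move; the robot and the scene stay as the last step left them, time stands still between calls to the robot, and variables do not carry over. Pictures are saved under pics/ and viewed, about 8 in all and at most 12, crops included, and the job is handed in when it is done.

Besides the shell and the picture viewer there is one more tool, called after "Emit:" in YAML: its name, and indented under it one key for each argument. carry_out: Moves the arm, as the interface text tells. Its arguments: {"type":"object","properties":{"commands":{"type":"array","items":{"type":"array","items":{"type":"number"}}},"squeeze":{"type":"number"}},"required":["commands"]}

```bash
mkdir -p pics; ls
cat > h.py <<'E'
import numpy as np, cv2, json
from workcell import observe, grab_frame, hand_in
from scipy.spatial.transform import Rotation as R
def pose():
    s=observe(); T=np.eye(4); T[:3,3]=s["ee_pos"]; T[:3,:3]=R.from_euler('xyz',s["ee_rot"],degrees=True).as_matrix(); return T
def grab(n,fn):
    T=pose(); f=grab_frame(n)
    f["T"]=np.array(f["cam_to_world"]) if "cam_to_world" in f else T@np.array(f["tool_from_camera"])
    cv2.imwrite(fn,np.ascontiguousarray(f["image"][:,:,::-1]))
    np.savez(fn.replace('.png','.npz'),T=f["T"],K=f["mtx"],k1=f["k1"],image=f["image"]); return f
def load(fn):
    d=np.load(fn); return dict(T=d['T'],mtx=d['K'],k1=float(d['k1']),image=d['image'])
def ray(f,uv):
    K=np.array(f.get("mtx")); k=float(f["k1"]); uv=np.atleast_2d(uv).astype(float)
    p=cv2.undistortPoints(uv.reshape(-1,1,2),K,np.array([k,0,0,0.])).reshape(-1,2)
    d=np.c_[p,np.ones(len(p))]@f["T"][:3,:3].T
    return f["T"][:3,3],d
def onz(f,uv,z):
    o,d=ray(f,uv); return o+d*((z-o[2])/d[:,2])[:,None]
def proj(f,P):
    P=np.atleast_2d(P); c=(P-f["T"][:3,3])@f["T"][:3,:3]; s=c[:,:2]/c[:,2:]; s=s*(1+float(f["k1"])*(s**2).sum(1))[:,None]
    K=np.array(f["mtx"]); return s@K[:2,:2].T+K[:2,2]
E
python3 - <<'E'
from h import *
print(observe())
a=[grab(n,f'pics/{n}0.png')for n in('scene','side','wrist')]
for f in a: print(f["T"].round(3).tolist(),f["mtx"],f["k1"])
cv2.imwrite('pics/both0.png',np.hstack([f["image"][:,:,::-1] for f in a[:2]])[:, :])
E
```

```text
pics
{'clock': 0.0, 'joint_positions': array([-80.39688526,  30.77549313,  -0.25235989,  88.16982989,
         0.15186658,  61.15135357,  -4.07852177]), 'qvel': array([ 0.00645142, -0.17686336, -0.12870255,  0.01935625, -0.02351326,
       -0.03537556,  0.00559433]), 'effort': array([ 7.08746556e-04, -5.70979571e+01,  9.91050638e-01, -2.51601255e+01,
       -5.62247867e-02,  1.79883552e-02,  1.61226617e-04]), 'ee_pos': array([0.15050628, 0.63173514, 0.24886797]), 'ee_rot': array([-1.79904160e+02,  1.06133764e-02,  1.66608691e+02]), 'contact_force': array([-0.14279168, -0.06004057, -0.73375675]), 'moment': array([0.07347415, 0.01737263, 0.02485173]), 'finger_gap': 1.0041857032281751}
[[0.811, 0.474, -0.343, 0.952], [0.585, -0.666, 0.462, -0.471], [-0.01, -0.575, -0.818, 0.976], [0.0, 0.0, 0.0, 1.0]] [[484.70806307   0.         274.42752987]
 [  0.         484.70806307 214.35051774]
 [  0.           0.           1.        ]] -0.11924473826497996
[[-0.592, 0.714, -0.373, 1.018], [0.806, 0.519, -0.285, 0.375], [-0.01, -0.469, -0.883, 1.146], [0.0, 0.0, 0.0, 1.0]] [[426.26406148   0.         281.11832266]
 [  0.         426.26406148 202.68746281]
 [  0.           0.           1.        ]] -0.028007924611458793
[[0.231, 0.927, 0.296, 0.074], [0.973, -0.22, -0.072, 0.651], [-0.002, 0.304, -0.953, 0.385], [0.0, 0.0, 0.0, 1.0]] [[377.00079341   0.         273.14183435]
 [  0.         377.00079341 207.35945305]
 [  0.           0.           1.        ]] -0.09073568520040065
```

View pics/scene0.png

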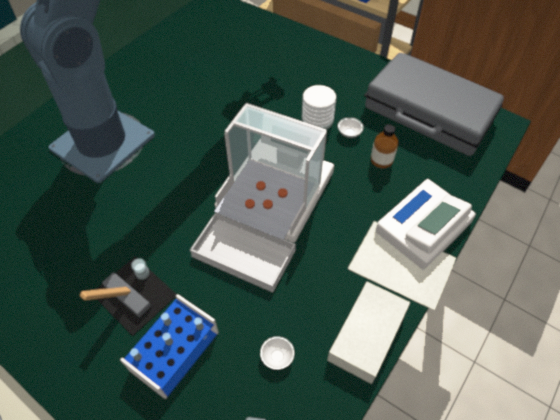

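View pics/side0.png

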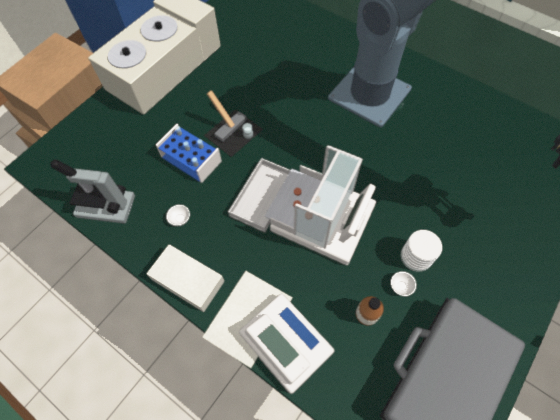

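The scene shows the scraper on its mat near (125,295), handle to the left end (85,295), bottle (141,268); four pellets at (261,186), (283,193), (250,204), (268,204); the tray is around (245,250). The side view agrees.

Run:
```python
from h import *
f=load('pics/scene0.npz'); g=load('pics/side0.npz')
for n,z,u in [('pellets',.06,[(261,186),(283,193),(250,204),(268,204)]),('mat/foot',.028,[(125,295),(141,275)]),('tray',.03,[(194,250),(272,287)]),('dish',.026,[(277,353)]),('rack',.07,[(170,345)])]:
    print(n,onz(f,u,z).round(3).tolist())
def up(f,x0,y0,x1,y1,s): return cv2.resize(f["image"][y0:y1,x0:x1,::-1],None,fx=s,fy=s,interpolation=cv2.INTER_CUBIC)
a=up(f,180,100,340,295,3); b=up(f,75,250,180,335,3); 
c=np.zeros((585,800,3),np.uint8); c[:,:480]=a; c[:255,480:480+315]=b
d=up(g,195,80,265,160,4); c[260:260+320,480:480+280]=d
cv2.imwrite('pics/crop0.png',c)
```

```text
pellets [[0.493, 0.095, 0.06], [0.548, 0.109, 0.06], [0.504, 0.037, 0.06], [0.538, 0.062, 0.06]]
mat/foot [[0.415, -0.298, 0.028], [0.409, -0.242, 0.028]]
tray [[0.464, -0.124, 0.03], [0.664, -0.096, 0.03]]
dish [[0.757, -0.208, 0.026]]
rack [[0.589, -0.33, 0.07]]
```

View pics/crop0.png

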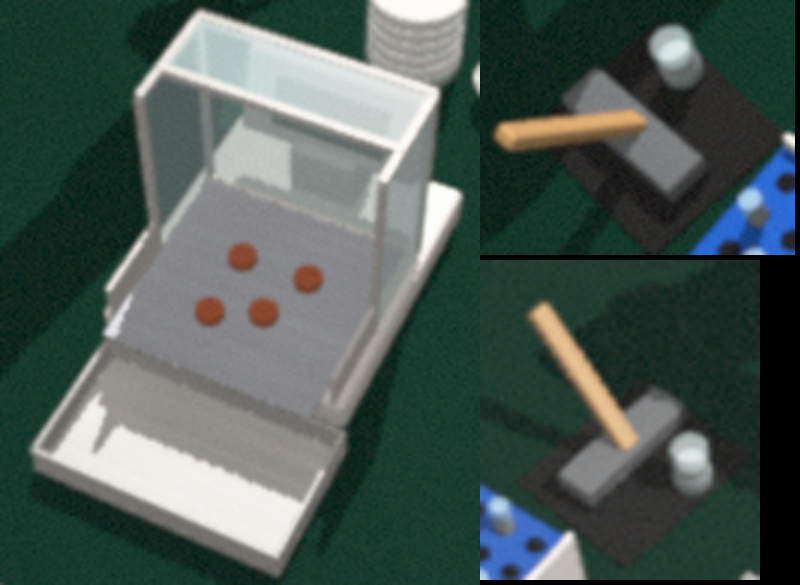

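Run:
```python
from h import *
f=load('pics/scene0.npz'); g=load('pics/side0.npz')
def comps(im,lo,hi,amin):
    h=cv2.cvtColor(im,cv2.COLOR_RGB2HSV); m=cv2.inRange(h,lo,hi); n,l,s,c=cv2.connectedComponentsWithStats(m)
    return m,[(s[i].tolist(),c[i].round(1).tolist()) for i in range(1,n) if s[i][4]>=amin]
print(f["image"][204,250],f["image"][186,261],f["image"][293,105])
for q in(f,g):
    m,c=comps(q["image"],(0,140,80),(10,255,255),15); print([ (a[4],b,onz(q,[b],.057)[0].round(4).tolist()) for a,b in c if 200<b[0]<350])
A=onz(f,[(180+105/3,100+330/3),(180+310/3,100+412/3)],.05)
print('pan front LR',A.round(4).tolist(),np.linalg.norm(A[1]-A[0]))
B=onz(f,[(191.7,250.7),(271.7,287.3),(295,243)],.03);print('tray',B.round(4).tolist(),np.linalg.norm(B[1]-B[0]),np.linalg.norm(B[2]-B[1]))
C=onz(f,[(114,273.3),(103.3,282.3),(138.3,313.3),(150,303.3)],.028);print('foot',C.round(4).tolist(),C.mean(0),[np.linalg.norm(C[i]-C[i-1]) for i in range(4)])
# side crop: scale4, offset (195,80), at (480,260)
s=lambda x,y:(195+(x-480)/4,80+(y-260)/4)
C=onz(g,[s(650,385),s(682,408),s(590,500),s(558,473)],.028);print('foot',C.round(4).tolist(),C.mean(0),[np.linalg.norm(C[i]-C[i-1]) for i in range(4)])
M=onz(f,[(133.3,333.3),(176.7,295),(131.7,258.3)],.004);print('mat',M.round(4).tolist(),np.linalg.norm(M[1]-M[0]),np.linalg.norm(M[2]-M[1]),(M[0]+M[2])/2)
M=onz(g,[s(518,480),s(628,565),s(752,460)],.004);print('mat',M.round(4).tolist(),np.linalg.norm(M[1]-M[0]),np.linalg.norm(M[2]-M[1]),(M[0]+M[2])/2)
# handle line from both views
P=[]
for q,box in((f,(75,280,140,305)),(g,(200,85,245,145))):
    m,c=comps(q["image"],(8,70,120),(22,255,255),50); print([x for x in c if box[0]<x[1][0]<box[2] and box[1]<x[1][1]<box[3]])
    k=np.zeros_like(m);k[box[1]:box[3],box[0]:box[2]]=m[box[1]:box[3],box[0]:box[2]]
    ys,xs=np.nonzero(k); pts=np.c_[xs,ys]; mu=pts.mean(0); d=np.linalg.svd(pts-mu,full_matrices=False)[2][0]; t=(pts-mu)@d
    e=mu+np.outer([t.min(),t.max()],d); 
    if e[0][1]>e[1][1]: e=e[::-1]
    P.append((e,mu)); print(e)
def tri(u,v):
    o1,d1=ray(f,[u]);o2,d2=ray(g,[v]); d1=d1[0];d2=d2[0]
    t=np.linalg.lstsq(np.c_[d1,-d2],o2-o1,rcond=None)[0]; a=o1+t[0]*d1;b=o2+t[1]*d2; return ((a+b)/2).round(4),np.linalg.norm(a-b)
print('mid',tri(P[0][1],P[1][1]))
for i in (0,1):
  for j in(0,1): print(i,j,tri(P[0][0][i],P[1][0][j]))
```

```text
[133  68  41] [138  73  48] [191 147  99]
[(47, [260.4, 185.2], [0.4886, 0.0982, 0.057]), (48, [282.3, 192.5], [0.5447, 0.1107, 0.057]), (51, [249.4, 203.3], [0.5001, 0.0395, 0.057]), (49, [267.4, 203.8], [0.5355, 0.0629, 0.057])]
[]
pan front LR [[0.4423, -0.0192, 0.05], [0.6174, 0.012, 0.05]] 0.17784225589906563
tray [[0.4611, -0.1283, 0.03], [0.6635, -0.0967, 0.03], [0.6408, 0.0254, 0.03]] 0.20491012681904106 0.12418592807267083
foot [[0.3561, -0.2752, 0.028], [0.3529, -0.3056, 0.028], [0.4694, -0.3117, 0.028], [0.4736, -0.2798, 0.028]] [ 0.41298912 -0.29307397  0.028     ] [np.float64(0.1175871347441758), np.float64(0.030518021952492234), np.float64(0.11661153695920395), np.float64(0.0322009866488116)]
foot [[0.3524, -0.3101, 0.028], [0.3559, -0.2729, 0.028], [0.4732, -0.2743, 0.028], [0.4678, -0.313, 0.028]] [ 0.41232069 -0.29256427  0.028     ] [np.float64(0.11537281549589229), np.float64(0.03736436261586863), np.float64(0.11733620152332762), np.float64(0.03909182614344651)]
mat [[0.4809, -0.3474, 0.004], [0.496, -0.2248, 0.004], [0.3462, -0.2174, 0.004]] 0.12353224300764598 0.14993710180235187 [ 0.41354222 -0.28240165  0.004     ]
mat [[0.4809, -0.3502, 0.004], [0.493, -0.2217, 0.004], [0.3506, -0.2048, 0.004]] 0.12899396910800837 0.1433990994413678 [ 0.41576889 -0.27750618  0.004     ]
[([80, 287, 50, 13, 346], [103.7, 291.9])]
[[128.99155856 288.92733501]
 [ 79.95628875 294.62372804]]
[([208, 91, 26, 36, 238], [220.4, 108.4])]
[[208.76223422  91.15973933]
 [232.11653523 125.92170758]]
mid (array([ 0.4058, -0.3299,  0.0816]), np.float64(0.003130640304585203))
0 0 (array([ 0.477 , -0.3128,  0.1984]), np.float64(0.05554700588098003))
0 1 (array([ 0.4133, -0.2832,  0.0314]), np.float64(0.0008813419221775979))
1 0 (array([ 0.4033, -0.3708,  0.1333]), np.float64(0.003081472264819188))
1 1 (array([ 0.3276, -0.3467, -0.0476]), np.float64(0.07493246376853575))
```

Emit:
carry_out:
  commands:
    - [35,-29,22,0,0,-0.06,1]
    - [70,-58,44,0,0,-0.12,1]
    - [105,-87,66,0,0,-0.18,1]
    - [140,-116,88,0,0,-0.24,1]
    - [175,-145,110,0,0,-0.3,1]
    - [210,-174,132,0,0,-0.36,1]
    - [245,-203,154,0,0,-0.42,1]
    - [280,-232,176,0,0,-0.48,1]
  squeeze: 60

```text
clock: 0.95
ee_pos: [0.4289, 0.401, 0.4249]
ee_rot: [-180.0, -0.0, 139.0]
contact_force: [0.8, -0.5, -0.9]
finger_gap: 0.995
```

Emit:
carry_out:
  commands:
    - [12,-45,2,0,0,-0.085,1]
    - [24,-90,4,0,0,-0.17,1]
    - [36,-135,6,0,0,-0.255,1]
    - [48,-180,8,0,0,-0.34,1]
    - [60,-225,10,0,0,-0.425,1]
    - [72,-270,12,0,0,-0.51,1]
    - [84,-315,14,0,0,-0.595,1]
    - [96,-360,16,0,0,-0.68,1]

```text
clock: 1.75
ee_pos: [0.5238, 0.0407, 0.4401]
ee_rot: [180.0, -0.0, 100.0]
contact_force: [0.8, 0.5, -0.4]
finger_gap: 1.0
```

Run:
```python
from h import *
s=observe(); print(s['clock'],s['joint_positions'].round(1),s['ee_pos'].round(4),s['ee_rot'].round(2))
f=grab('wrist','pics/w1.png'); print(proj(f,[[.514,.085,.05],[.53,-.0036,.05],[.551,-.0515,.03]]).round(0).tolist())
```

```text
1.75 [-35.   10.1  30.4  93.   -5.2  78.4   6. ] [0.5238 0.0407 0.4401] [ 1.7999e+02 -2.0000e-02  9.9960e+01]
[[272.0, 114.0], [272.0, 178.0], [280.0, 208.0]]
```

View pics/w1.png

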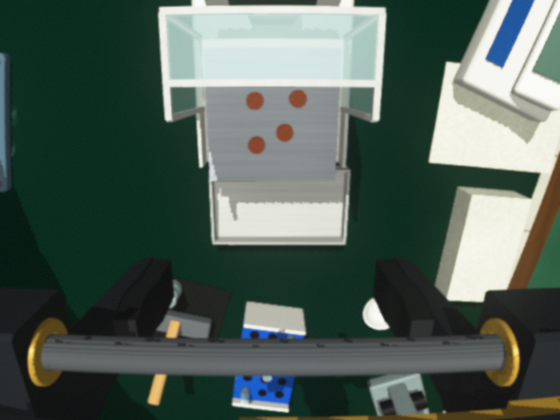

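The wrist view shows the pan (front edge at row 180, columns 207–338), four pellets at (255,100), (298,99), (285,132), (257,145), the tray down to row 243. Below left, the scraper on its mat shows between the fingers.

Run:
```python
from h import *
f=load('pics/w1.npz')
h=cv2.cvtColor(f["image"],cv2.COLOR_RGB2HSV); m=cv2.inRange(h,(0,120,70),(12,255,255)); n,l,s,c=cv2.connectedComponentsWithStats(m)
P=np.array([c[i] for i in range(1,n) if 60<s[i][4] and 200<c[i][0]<340 and 60<c[i][1]<170]); print(P.round(1).tolist())
W=onz(f,P,.058); 
y=np.radians(100); c0=np.array([.514,.085]); Rb=np.array([[np.cos(y),np.sin(y)],[-np.sin(y),np.cos(y)]])
print(W.round(4).tolist()); print(((W[:,:2]-c0)@Rb.T).round(4).tolist())
# pan front edge: gray profile along columns, vertical & horizontal
g=cv2.cvtColor(f["image"],cv2.COLOR_RGB2GRAY).astype(int)
print('col230',g[165:200,240].tolist());print('col320',g[165:200,320].tolist())
print('row160',g[160,190:225].tolist(),g[160,325:360].tolist()); print('row230',g[232,200:225].tolist(),g[232,335:360].tolist())
```

```text
[[297.5, 98.4], [254.3, 100.4], [284.1, 132.5], [256.1, 144.9]]
[[0.5444, 0.1117, 0.058], [0.4883, 0.0991, 0.058], [0.5351, 0.0641, 0.058], [0.5002, 0.0407, 0.058]]
[[0.021, -0.0346], [0.0183, 0.0229], [-0.0243, -0.0172], [-0.0413, 0.0213]]
col230 [139, 141, 142, 143, 142, 142, 140, 140, 140, 140, 138, 138, 136, 137, 135, 133, 135, 145, 152, 152, 152, 152, 153, 152, 150, 150, 151, 153, 154, 155, 155, 155, 156, 158, 158]
col320 [138, 139, 139, 139, 138, 138, 137, 135, 136, 138, 138, 136, 135, 138, 142, 142, 147, 149, 149, 147, 146, 145, 144, 144, 144, 143, 144, 145, 147, 150, 148, 147, 147, 146, 149]
row160 [39, 41, 41, 40, 40, 42, 42, 55, 119, 196, 230, 225, 177, 125, 109, 110, 127, 151, 181, 208, 213, 197, 165, 144, 141, 140, 141, 142, 141, 141, 140, 142, 141, 141, 140] [138, 138, 136, 136, 137, 136, 138, 136, 136, 137, 141, 150, 149, 133, 114, 105, 111, 125, 142, 144, 119, 77, 44, 31, 31, 32, 30, 30, 28, 30, 28, 29, 30, 28, 28]
row230 [39, 40, 40, 40, 40, 41, 40, 39, 40, 46, 77, 144, 194, 187, 140, 109, 120, 151, 185, 217, 227, 228, 227, 227, 228] [226, 226, 226, 225, 220, 198, 161, 129, 144, 185, 194, 153, 88, 49, 43, 42, 42, 41, 42, 40, 41, 39, 40, 40, 40]
```

```bash
cat >> h.py <<'E'
def tcp(sx,sy,sz,yaw,tilt=38,up=.105,back=0):
    """TCP pose gripping scraper whose origin is at s, yaw deg"""
    Rs=R.from_euler('z',yaw,degrees=True).as_matrix(); a=np.radians(38); t=np.radians(tilt)
    gp=np.array([sx,sy,sz])+Rs@np.array([.008-up*np.sin(a),0,.02+up*np.cos(a)])
    z=Rs@np.array([np.sin(t),0,-np.cos(t)]); x=Rs@np.array([np.cos(t),0,np.sin(t)])
    return gp+z*(.008-back), np.c_[x,np.cross(z,x),z]
def delta(target,cmd=None):
    p,Rm=target; c=pose() if cmd is None else cmd
    return ((p-c[:3,3])*1000).round(1), R.from_matrix(Rm@c[:3,:3].T).as_rotvec().round(4)
E
python3 - <<'E'
from h import *
c=pose(); c[:3,3]=[.527,.04,.442]; c[:3,:3]=R.from_euler('xyz',[180,0,100],degrees=True).as_matrix()
t=tcp(.4127,-.293,.004,86.5,back=.13); print(t[0],R.from_matrix(t[1]).as_euler('xyz',degrees=True)); print(delta(t,c))
E
```

```text
[ 0.40465654 -0.4245094   0.20287844] [180.  -38.   86.5]
(array([-122.3, -464.5, -239.1]), array([ 0.6636,  0.0377, -0.2269]))
```

Emit:
carry_out:
  commands:
    - [-8,-29,-15,0.0415,0.0024,-0.0142,1]
    - [-15,-58,-30,0.083,0.0047,-0.0284,1]
    - [-23,-87,-45,0.1244,0.0071,-0.0425,1]
    - [-31,-116,-60,0.1659,0.0094,-0.0567,1]
    - [-38,-145,-75,0.2074,0.0118,-0.0709,1]
    - [-46,-174,-90,0.2489,0.0141,-0.0851,1]
    - [-54,-203,-105,0.2903,0.0165,-0.0993,1]
    - [-61,-232,-120,0.3318,0.0189,-0.1135,1]

```text
clock: 2.6
ee_pos: [0.4624, -0.1901, 0.3195]
ee_rot: [178.7, -19.1, 93.8]
contact_force: [0.0, -0.5, -0.6]
finger_gap: 1.003
```

Emit:
carry_out:
  commands:
    - [-8,-29,-15,0.0415,0.0024,-0.0142,1]
    - [-15,-58,-30,0.083,0.0047,-0.0284,1]
    - [-23,-87,-45,0.1244,0.0071,-0.0425,1]
    - [-31,-116,-60,0.1659,0.0094,-0.0567,1]
    - [-38,-145,-75,0.2074,0.0118,-0.0709,1]
    - [-46,-174,-90,0.2489,0.0141,-0.0851,1]
    - [-54,-203,-105,0.2903,0.0165,-0.0993,1]
    - [-61,-232,-119,0.3318,0.0189,-0.1135,1]

```text
clock: 3.4
ee_pos: [0.4015, -0.4221, 0.1999]
ee_rot: [179.9, -38.1, 86.7]
contact_force: [-0.2, -1.1, 0.2]
finger_gap: 0.998
```

Run:
```python
from h import *
s=observe(); print(s['clock'],s['joint_positions'].round(1),s['ee_pos'].round(4),s['ee_rot'].round(2))
grab('wrist','pics/w2.png')
```

```text
3.4 [ 34.2  50.3  34.7  80.3 -42.   95.5  74.4] [ 0.4015 -0.4221  0.1999] [179.92 -38.14  86.65]
```

View pics/w2.png

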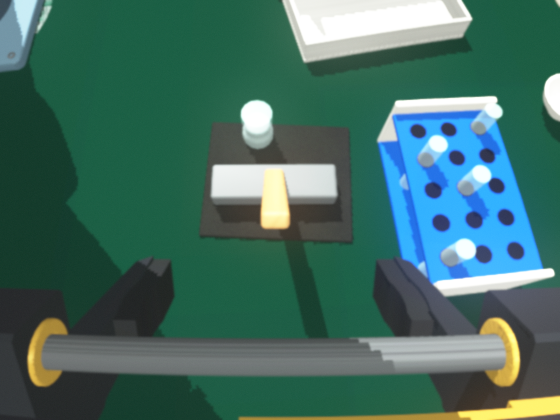

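The wrist view shows the mat with corners about (209,124), (351,125), (354,240), (202,236), the foot from (212,165) to (337,204), handle end (275,225), and bottle (258,125).

Run:
```python
from h import *
f=load('pics/w2.npz'); im=f["image"]; g=cv2.cvtColor(im,cv2.COLOR_RGB2GRAY)
print('col235',g[155:215,235].tolist()); print('col310',g[155:215,310].tolist()); print('row175 L',g[175,200:225].tolist(),'R',g[175,325:350].tolist())
print('row195 L',g[195,200:225].tolist(),'R',g[195,325:350].tolist())
M=onz(f,[(209.5,124),(351,125.5),(354,240.5),(202,236.5)],.004); print('mat',M.round(4).tolist(),M.mean(0).round(4),[np.linalg.norm(M[i]-M[i-1]).round(4) for i in range(4)])
for i in range(4): d=M[i]-M[i-1]; print(np.degrees(np.arctan2(d[1],d[0])).round(1),end=' ')
B=onz(f,[(258.5,139),(258,147)],.004); print('bottle',B.round(4))
h=cv2.cvtColor(im,cv2.COLOR_RGB2HSV); m=cv2.inRange(h,(8,70,120),(28,255,255)); m[:150]=0;m[250:]=0;m[:,:240]=0;m[:,310:]=0
ys,xs=np.nonzero(m);print('handle',xs.min(),xs.max(),ys.min(),ys.max()); 
for r in range(ys.min(),ys.max(),8): print(r,xs[ys==r].min(),xs[ys==r].max())
```

```text
col235 [80, 82, 81, 82, 82, 81, 82, 84, 96, 150, 215, 237, 241, 241, 241, 241, 241, 241, 240, 240, 240, 239, 239, 239, 238, 238, 237, 237, 236, 236, 235, 235, 234, 234, 233, 233, 232, 232, 231, 229, 219, 195, 164, 138, 121, 115, 111, 109, 101, 86, 66, 59, 59, 57, 60, 58, 58, 56, 57, 55]
col310 [81, 80, 81, 80, 79, 80, 81, 85, 113, 164, 211, 225, 227, 228, 227, 227, 227, 227, 227, 228, 227, 227, 228, 227, 228, 227, 227, 226, 226, 226, 227, 226, 227, 226, 226, 225, 225, 224, 223, 218, 200, 175, 150, 130, 116, 112, 110, 108, 94, 75, 62, 59, 59, 60, 59, 59, 61, 60, 61, 60]
row175 L [79, 77, 79, 78, 76, 78, 78, 76, 77, 77, 87, 121, 177, 220, 236, 240, 240, 241, 241, 240, 240, 240, 240, 240, 240] R [223, 223, 223, 222, 221, 220, 221, 219, 210, 190, 151, 107, 83, 78, 76, 76, 76, 76, 77, 75, 76, 76, 74, 74, 69]
row195 L [78, 77, 76, 71, 72, 75, 74, 74, 76, 89, 124, 173, 203, 218, 222, 225, 224, 224, 224, 222, 223, 223, 223, 221, 221] R [196, 197, 197, 195, 195, 196, 194, 195, 194, 190, 178, 154, 113, 76, 60, 61, 71, 72, 74, 74, 75, 76, 77, 76, 75]
mat [[0.3445, -0.2106, 0.004], [0.499, -0.2214, 0.004], [0.4846, -0.3507, 0.004], [0.3375, -0.3381, 0.004]] [ 0.4164 -0.2802  0.004 ] [np.float64(0.1276), np.float64(0.1549), np.float64(0.1301), np.float64(0.1477)]
86.8 -4.0 -96.4 175.1 bottle [[ 0.3972 -0.2329  0.004 ]
 [ 0.3963 -0.2426  0.004 ]]
handle 260 290 171 229
171 281 281
179 282 284
187 283 285
195 264 286
203 261 288
211 260 289
219 260 289
227 262 288
```

Run:
```python
from h import *
f=load('pics/w2.npz')
C=onz(f,[(212.6,164.5),(334.8,163.8),(337,197),(210.8,197.5)],.028); print(C.round(4).tolist(),C.mean(0).round(4),[np.linalg.norm(C[i]-C[i-1]).round(4) for i in range(4)])
for i in range(4): d=C[i]-C[i-1]; print(np.degrees(np.arctan2(d[1],d[0])).round(1),end=' ')
# handle end centre at 135mm
for yaw in (86,87,88):
  Rs=R.from_euler('z',yaw,degrees=True).as_matrix(); c=C.mean(0); a=np.radians(38)
  E=np.array([c[0],c[1],.004])+Rs@np.array([.008-.135*np.sin(a),0,.02+.135*np.cos(a)]); print(yaw,E.round(4),proj(f,E).round(1))
cmd=np.eye(4);cmd[:3,3]=[.405,-.424,.203];cmd[:3,:3]=tcp(0,0,0,86.5)[1]
for b in (.04,0): print(delta(tcp(c[0],c[1],.004,87,back=b),cmd), delta(tcp(c[0],c[1],.004,87,back=b)))
```

```text
[[0.3516, -0.2729, 0.028], [0.4704, -0.2791, 0.028], [0.4684, -0.314, 0.028], [0.3498, -0.3075, 0.028]] [ 0.4101 -0.2934  0.028 ] [np.float64(0.0346), np.float64(0.119), np.float64(0.0349), np.float64(0.1187)]
87.1 -3.0 -93.3 176.9 86 [ 0.4048 -0.3683  0.1304] [[273.  221.4]]
87 [ 0.4061 -0.3684  0.1304] [[275.1 221.5]]
88 [ 0.4074 -0.3685  0.1304] [[277.2 221.4]]
(array([  1.1,  54.4, -71. ]), array([ 0.    , -0.    ,  0.0087])) (array([  8.7,  56.4, -63.9]), array([-0.0033, -0.0054,  0.0137]))
(array([   2.3,   79. , -102.6]), array([ 0.    , -0.    ,  0.0087])) (array([ 10. ,  81. , -95.4]), array([-0.0033, -0.0054,  0.0137]))
```

Emit:
carry_out:
  commands:
    - [0,9,-12,0,0,0.002,1]
    - [0,18,-24,0,0,0.004,1]
    - [1,27,-36,0,0,0.006,1]
    - [1,36,-48,0,0,0.008,1]
    - [1,45,-60,0,0,0.009,1]
    - [1,54,-71,0,0,0.009,1]
    - [1,54,-71,0,0,0.009,1]
    - [1,54,-71,0,0,0.009,1]

```text
clock: 4.25
ee_pos: [0.4029, -0.3673, 0.13]
ee_rot: [179.9, -38.0, 87.2]
contact_force: [-0.1, -0.2, -0.0]
finger_gap: 0.998
```

Run:
```python
from h import *
for b in (.04,0): t=tcp(.4101,-.2934,.004,87,back=b); print(t[0].round(4),delta(t))
s=observe(); print(s['ee_pos'].round(4),s['ee_rot'].round(2),s['qvel'].round(2))
grab('wrist','pics/w3.png')
for b in (0,): print(delta(tcp(.4101,-.2934,.004,87,back=b)))
```

```text
[ 0.4061 -0.3696  0.132 ] (array([ 3.2, -2.3,  1.9]), array([ 0.0002,  0.0013, -0.0024]))
[ 0.4074 -0.345   0.1004] (array([  4.5,  22.3, -29.6]), array([ 0.0002,  0.0013, -0.0024]))
[ 0.4029 -0.3673  0.13  ] [179.91 -37.99  87.19] [ 0.52 -0.35  0.67 -1.16  0.02  0.19 -0.06]
(array([  4.5,  22.9, -29.9]), array([ 0.0011,  0.0017, -0.002 ]))
```

Emit:
carry_out:
  commands:
    - [2,5,-7,0,0,0,1]
    - [4,11,-15,0,0,0,1]
    - [4,17,-23,0,0,0,1]
    - [4,22,-30,0,0,0,1]
    - [4,22,-30,0,0,0,0.3]
    - [4,22,-30,0,0,0,-0.3]
    - [4,22,-30,0,0,0,-1]
    - [4,22,-30,0,0,0,-1]
  squeeze: 50

```text
clock: 5.1
ee_pos: [0.4068, -0.3459, 0.1002]
ee_rot: [179.9, -38.0, 87.2]
contact_force: [0.6, -0.1, -0.6]
finger_gap: 0.663
```

Emit:
carry_out:
  commands:
    - [0,0,0,0,0,0,-1]
    - [0,0,0,0,0,0,-1]
    - [0,0,0,0,0,0,-1]
    - [0,0,0,0,0,0,-1]
    - [0,0,0,0,0,0,-1]
    - [0,0,0,0,0,0,-1]
    - [0,0,0,0,0,0,-1]
    - [0,0,0,0,0,0,-1]

```text
clock: 5.9
ee_pos: [0.4069, -0.3454, 0.1]
ee_rot: [179.9, -38.0, 87.2]
contact_force: [-0.8, 0.1, -0.4]
finger_gap: 0.2
```

Run:
```python
from h import *
s=observe(); print(s['clock'],s['ee_pos'].round(4),s['ee_rot'].round(2),s['finger_gap']*88,s['contact_force'].round(1))
t=tcp(.4101,-.2934,.004,87);print(t[0].round(4))
grab('wrist','pics/w4.png')
```

```text
5.9 [ 0.4069 -0.3454  0.1   ] [179.89 -37.99  87.19] 17.557798945461982 [-0.8  0.1 -0.4]
[ 0.4074 -0.345   0.1004]
```

View pics/w4.png

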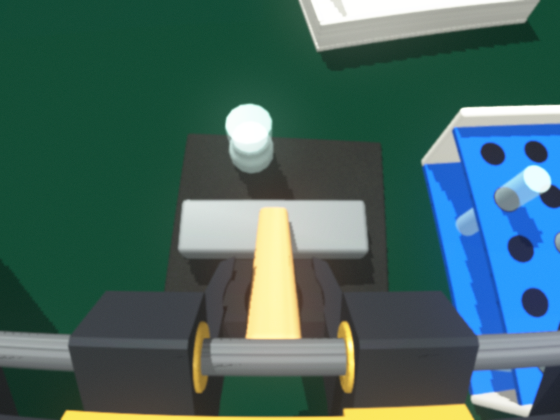

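The scraper is gripped at 17.6 mm and still stands as measured. The handle lies straight between the pads. Next I lift it and work out the moves to the pan.

Emit:
carry_out:
  commands:
    - [0,0,5,0,0,0,-1]
    - [0,0,15,0,0,0,-1]
    - [0,0,27,0,0,0,-1]
    - [0,0,40,0,0,0,-1]
    - [0,0,55,0,0,0,-1]
    - [0,0,70,0,0,0,-1]
    - [0,0,82,0,0,0,-1]
    - [0,0,90,0,0,0,-1]

```text
clock: 6.75
ee_pos: [0.407, -0.3457, 0.1915]
ee_rot: [179.8, -37.9, 87.2]
contact_force: [0.3, -0.1, -1.1]
finger_gap: 0.203
```

```bash
cat >> h.py <<'E'
def bal(xb,yb,z,yaw=100):
    y=np.radians(100); return (.514+xb*np.cos(y)-yb*np.sin(y), .085+xb*np.sin(y)+yb*np.cos(y), z, yaw)
E
python3 - <<'E'
from h import *
s=observe(); print(s['clock'],s['ee_pos'].round(4),s['ee_rot'].round(2),s['finger_gap']*88)
f=grab('wrist','pics/w5.png'); f4=load('pics/w4.npz')
d=cv2.absdiff(f["image"],f4["image"])[190:265,175:375]; print('foot diff',d.mean())
g=cv2.cvtColor(f["image"],cv2.COLOR_RGB2GRAY);g4=cv2.cvtColor(f4["image"],cv2.COLOR_RGB2GRAY)
for q in(g4,g): print(q[190:270,220].tolist()); print(q[220,170:190].tolist())
E
python3 - <<'E'
from h import *
c=np.eye(4);c[:3,3]=pose()[:3,3];c[:3,:3]=tcp(0,0,0,87)[1]
a=tcp(*bal(-.11,-.005,.100)); b=tcp(*bal(.058,-.005,.080)); b2=tcp(*bal(.058,-.005,.053)); e=tcp(*bal(-.085,-.005,.053))
print(delta(a,c)); 
for p,q in((a,b),(b,b2),(b2,e)): print(((q[0]-p[0])*1000).round(1))
E
```

```text
6.75 [ 0.407  -0.3457  0.1915] [179.82 -37.94  87.24] 17.826063251226664
foot diff 14.316444444444445
[69, 70, 69, 68, 68, 68, 67, 69, 79, 112, 163, 200, 216, 222, 221, 222, 222, 222, 221, 222, 222, 222, 221, 221, 220, 220, 219, 219, 218, 218, 217, 216, 215, 215, 215, 214, 213, 212, 212, 212, 211, 211, 211, 210, 209, 208, 208, 208, 207, 207, 206, 205, 205, 205, 204, 204, 203, 199, 190, 175, 156, 139, 123, 109, 101, 98, 95, 91, 77, 62, 54, 60, 66, 70, 72, 74, 76, 75, 74, 75]
[63, 63, 63, 62, 62, 64, 64, 66, 68, 80, 120, 167, 196, 209, 215, 216, 216, 216, 216, 216]
[65, 67, 68, 67, 68, 69, 67, 69, 78, 109, 155, 188, 203, 208, 210, 209, 209, 208, 209, 209, 209, 209, 208, 207, 207, 208, 205, 206, 205, 204, 203, 204, 203, 202, 201, 200, 200, 200, 198, 199, 198, 198, 198, 197, 197, 195, 195, 196, 194, 193, 194, 193, 193, 191, 191, 189, 189, 187, 178, 165, 147, 130, 115, 100, 93, 90, 88, 85, 74, 66, 63, 64, 67, 68, 67, 69, 68, 68, 69, 68]
[59, 60, 60, 60, 60, 61, 61, 59, 62, 74, 109, 154, 182, 196, 201, 202, 204, 203, 203, 204]
(array([139.8, 272.6,   4.2]), array([-0.    , -0.    ,  0.2269]))
[-29.2 165.4 -20. ]
[  0.   0. -27.]
[  24.8 -140.8    0. ]
```

The foot has not moved in the hand, so I carry it to the pan.

Emit:
carry_out:
  commands:
    - [10,20,1,0,0,0.017,-1]
    - [30,58,2,0,0,0.048,-1]
    - [50,98,3,0,0,0.081,-1]
    - [71,138,4,0,0,0.115,-1]
    - [92,178,4,0,0,0.149,-1]
    - [112,218,4,0,0,0.182,-1]
    - [129,251,4,0,0,0.21,-1]
    - [140,272,4,0,0,0.227,-1]

```text
clock: 7.6
ee_pos: [0.5477, -0.0695, 0.1939]
ee_rot: [179.9, -38.1, 100.5]
contact_force: [-0.2, -0.0, -1.4]
finger_gap: 0.201
```

Run:
```python
from h import *
s=observe(); print(s['clock'],s['joint_positions'].round(1),s['ee_pos'].round(4),s['ee_rot'].round(2))
for q in (bal(-.11,-.005,.1),bal(.058,-.005,.08)): print(tcp(*q)[0].round(4),delta(tcp(*q)))
```

```text
7.6 [  2.   40.6  26.6  96.1 -47.2  80.2  59.8] [ 0.5477 -0.0695  0.1939] [179.88 -38.11 100.49]
[ 0.547  -0.0734  0.1964] (array([-0.7, -3.9,  2.5]), array([-0.0022,  0.0013, -0.0072]))
[0.5178 0.0921 0.1764] (array([-29.9, 161.6, -17.5]), array([-0.0022,  0.0013, -0.0072]))
```

Emit:
carry_out:
  commands:
    - [-2,12,-1,0,0,-0.002,-1]
    - [-7,36,-3,0,0,-0.004,-1]
    - [-12,64,-5,0,0,-0.006,-1]
    - [-17,92,-8,0,0,-0.007,-1]
    - [-22,120,-10,0,0,-0.007,-1]
    - [-27,144,-12,0,0,-0.007,-1]
    - [-30,158,-14,0,0,-0.007,-1]
    - [-30,161,-14,0,0,-0.007,-1]

```text
clock: 8.4
ee_pos: [0.5156, 0.0883, 0.1797]
ee_rot: [180.0, -38.0, 99.8]
contact_force: [-0.4, -0.1, -1.5]
finger_gap: 0.195
```

Run:
```python
from h import *
s=observe(); print(s['clock'],s['ee_pos'].round(4),s['ee_rot'].round(2),s['contact_force'].round(1))
for z in (.08,.053): print(delta(tcp(*bal(.058,-.005,z))))
f=grab('wrist','pics/w6.png'); g=grab('scene','pics/scene1.png')
c=np.zeros((420,800,3),np.uint8); c[:,:400]=f["image"][:,80:480,::-1]; c[:,400:]=cv2.resize(g["image"][100:310,160:360,::-1],(400,420),interpolation=cv2.INTER_CUBIC); cv2.imwrite('pics/c6.png',c)
```

```text
8.4 [0.5156 0.0883 0.1797] [180.   -38.03  99.77] [-0.4 -0.1 -1.5]
(array([ 2.2,  3.8, -3.3]), array([-0.0006, -0.0001,  0.004 ]))
(array([  2.2,   3.8, -30.3]), array([-0.0006, -0.0001,  0.004 ]))
```

View pics/c6.png

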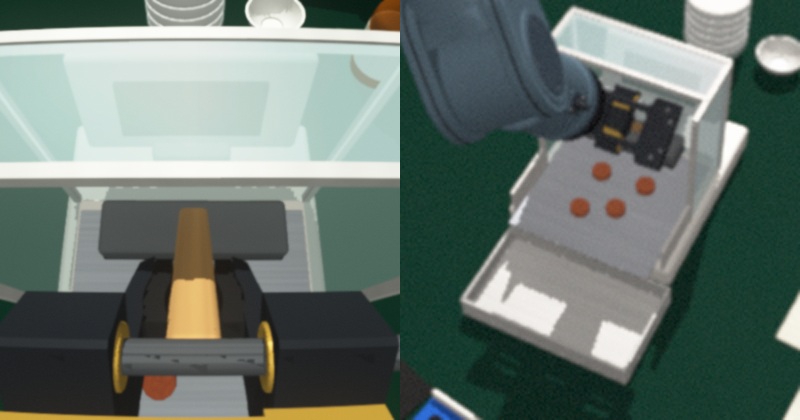

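Wrist crop: the foot hangs level inside the shield, centred, handle clear of the roof. Scene crop: the pellets are undisturbed in front of the foot. Now I lower it to about 4 mm above the pan.

Emit:
carry_out:
  commands:
    - [1,2,0,0,0,0.002,-1]
    - [2,4,-4,0,0,0.004,-1]
    - [2,4,-9,0,0,0.004,-1]
    - [2,4,-14,0,0,0.004,-1]
    - [2,4,-19,0,0,0.004,-1]
    - [2,4,-24,0,0,0.004,-1]
    - [2,4,-27,0,0,0.004,-1]
    - [2,4,-29,0,0,0.004,-1]

```text
clock: 9.3
ee_pos: [0.5187, 0.0916, 0.1506]
ee_rot: [179.9, -38.0, 100.0]
contact_force: [-1.1, -0.2, -1.1]
finger_gap: 0.2
```

Run:
```python
from h import *
s=observe(); print(s['clock'],s['ee_pos'].round(4),s['ee_rot'].round(2),s['contact_force'].round(1))
print(delta(tcp(*bal(.058,-.005,.053)))); b=delta(tcp(*bal(-.09,-.005,.0535))); print(b)
f=grab('wrist','pics/w7.png'); g=grab('scene','pics/scene2.png')
h=cv2.cvtColor(g["image"],cv2.COLOR_RGB2HSV); m=cv2.inRange(h,(0,140,80),(10,255,255)); n,l,st,c=cv2.connectedComponentsWithStats(m); print([(st[i][4],c[i].round(1).tolist()) for i in range(1,n) if st[i][4]>15 and 200<c[i][0]<340])
# pan reference: foot face bottom-front edge in wrist image
q=cv2.cvtColor(f["image"],cv2.COLOR_RGB2GRAY); print(q[190:290,200].tolist())
```

```text
9.3 [0.5187 0.0916 0.1506] [179.93 -38.   100.  ] [-1.1 -0.2 -1.1]
(array([-0.9,  0.5, -1.1]), array([-0.0002,  0.0009,  0.0008]))
(array([  24.8, -145.3,   -0.6]), array([-0.0002,  0.0009,  0.0008]))
[(np.int32(45), [260.3, 185.2]), (np.int32(37), [282.0, 193.4]), (np.int32(50), [249.4, 203.2]), (np.int32(48), [267.4, 203.8])]
[181, 187, 189, 188, 190, 189, 189, 189, 184, 164, 120, 86, 81, 84, 85, 83, 83, 84, 83, 84, 82, 83, 83, 84, 82, 82, 83, 82, 83, 83, 82, 82, 81, 82, 82, 82, 82, 82, 82, 83, 84, 82, 83, 84, 84, 83, 81, 83, 83, 83, 81, 81, 82, 81, 82, 82, 83, 84, 81, 82, 81, 79, 73, 68, 64, 62, 60, 61, 70, 102, 131, 144, 148, 146, 147, 145, 145, 147, 148, 150, 151, 151, 151, 153, 151, 150, 151, 150, 147, 147, 145, 144, 146, 148, 147, 147, 147, 146, 147, 147]
```

Emit:
carry_out:
  commands:
    - [0.5,-3,0,0,0,0,-1]
    - [1.5,-8,0,0,0,0,-1]
    - [2.3,-13,0,0,0,0,-1]
    - [3.2,-18,0,0,0,0,-1]
    - [4,-23,0,0,0,0,-1]
    - [5,-28,0,0,0,0,-1]
    - [6,-33,0,0,0,0,-1]
    - [6.5,-38,0,0,0,0,-1]

```text
clock: 10.2
ee_pos: [0.5254, 0.0531, 0.151]
ee_rot: [179.9, -38.0, 100.0]
contact_force: [-0.9, 0.2, -1.1]
finger_gap: 0.201
```

Run:
```python
from h import *
s=observe(); print(s['clock'],s['ee_pos'].round(4),s['ee_rot'].round(2),s['contact_force'].round(1))
b=delta(tcp(*bal(-.09,-.005,.0535))); print(b)
g=grab('scene','pics/scene3.png')
h=cv2.cvtColor(g["image"],cv2.COLOR_RGB2HSV); m=cv2.inRange(h,(0,140,80),(10,255,255)); n,l,st,c=cv2.connectedComponentsWithStats(m)
for i in range(1,n):
  if st[i][4]>10 and 200<c[i][0]<340:
    w=onz(g,[c[i]],.057)[0]; y=np.radians(100); d=w[:2]-[.514,.085]; print(st[i][4],c[i].round(1),[round(float(v),4) for v in (d[0]*np.cos(y)+d[1]*np.sin(y),-d[0]*np.sin(y)+d[1]*np.cos(y))])
```

```text
10.2 [0.5254 0.0531 0.151 ] [179.89 -38.   100.02] [-0.9  0.2 -1.1]
(array([  18.1, -106.8,   -1. ]), array([-0.0002,  0.0014,  0.0008]))
50 [249.5 203.4] [-0.0424, 0.0213]
53 [266.6 204.4] [-0.0278, -0.0165]
```

Emit:
carry_out:
  commands:
    - [0.9,-5,0,0,0,0,-1]
    - [1.7,-10,0,0,0,0,-1]
    - [2.5,-15,0,0,0,0,-1]
    - [3.4,-20,0,0,0,0,-1]
    - [4.2,-25,0,0,0,0,-1]
    - [5,-30,0,0,0,0,-1]
    - [6,-35,0,0,0,0,-1]
    - [6.8,-40,0,0,0,0,-1]

```text
clock: 11.05
ee_pos: [0.5322, 0.0132, 0.151]
ee_rot: [179.9, -38.0, 100.0]
contact_force: [0.3, 0.0, -2.6]
finger_gap: 0.201
```

Run:
```python
from h import *
s=observe(); print(s['clock'],s['ee_pos'].round(4),s['ee_rot'].round(2),s['contact_force'].round(1))
b=delta(tcp(*bal(-.09,-.005,.0535))); print(b)
g=grab('scene','pics/scene4.png'); k=grab('side','pics/side4.png')
c=np.zeros((420,800,3),np.uint8); c[:,:400]=cv2.resize(k["image"][140:266,220:340,::-1],(400,420),interpolation=cv2.INTER_CUBIC); c[:,400:]=cv2.resize(g["image"][130:298,170:330,::-1],(400,420),interpolation=cv2.INTER_CUBIC); cv2.imwrite('pics/c8.png',c)
```

```text
11.05 [0.5322 0.0132 0.151 ] [179.9  -38.   100.02] [ 0.3  0.  -2.6]
(array([ 11.3, -66.9,  -1. ]), array([-0.0002,  0.0014,  0.0007]))
```

View pics/c8.png

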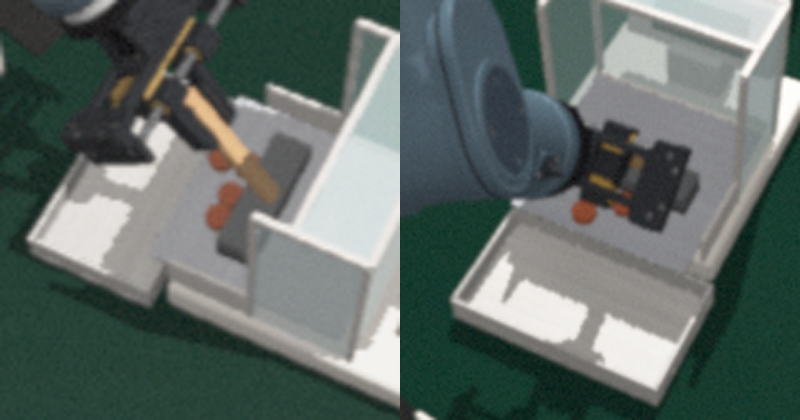

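Side view: three pellets are in front of the foot's face and the fourth is hidden by the handle. The foot is level and clear. Continuing over the edge.

Emit:
carry_out:
  commands:
    - [0.8,-4.5,0,0,0,0,-1]
    - [1.5,-9,0,0,0,0,-1]
    - [2.3,-13.5,0,0,0,0,-1]
    - [3,-18,0,0,0,0,-1]
    - [3.8,-22.5,0,0,0,0,-1]
    - [4.6,-27,0,0,0,0,-1]
    - [5.3,-31.5,0,0,0,0,-1]
    - [6,-36,0,0,0,0,-1]

```text
clock: 11.95
ee_pos: [0.5382, -0.0228, 0.151]
ee_rot: [179.9, -38.0, 100.0]
contact_force: [0.9, -0.3, -1.6]
finger_gap: 0.199
```

Emit:
carry_out:
  commands:
    - [0.8,-4.5,0,0,0,0,-1]
    - [1.5,-9,0,0,0,0,-1]
    - [2.3,-13.5,0,0,0,0,-1]
    - [3,-18,0,0,0,0,-1]
    - [3.8,-22.5,0,0,0,0,-1]
    - [4.6,-27,0,0,0,0,-1]
    - [5.3,-31.5,0,0,0,0,-1]
    - [6,-36,0,0,0,0,-1]

```text
clock: 12.75
ee_pos: [0.5442, -0.0588, 0.151]
ee_rot: [179.9, -38.0, 100.0]
contact_force: [-0.1, 0.5, -0.9]
finger_gap: 0.2
```

Run:
```python
from h import *
s=observe(); print(s['clock'],s['ee_pos'].round(4),s['ee_rot'].round(2),s['contact_force'].round(1))
b=delta(tcp(*bal(-.09,-.005,.0535))); print(b)
g=grab('scene','pics/scene5.png'); k=grab('side','pics/side5.png')
for q in(g,k):
  h=cv2.cvtColor(q["image"],cv2.COLOR_RGB2HSV); m=cv2.inRange(h,(0,120,60),(12,255,255)); n,l,st,c=cv2.connectedComponentsWithStats(m)
  print([(st[i][4],c[i].round(0).tolist(),[bal2 for bal2 in onz(q,[c[i]],.01)[0].round(3).tolist()]) for i in range(1,n) if st[i][4]>10 and 190<c[i][0]<340 and 140<c[i][1]<300])
```

```text
12.75 [ 0.5442 -0.0588  0.151 ] [179.9  -38.   100.02] [-0.1  0.5 -0.9]
(array([-0.6,  5.1, -1. ]), array([-0.0002,  0.0014,  0.0007]))
[(np.int32(25), [238.0, 241.0], [0.522, -0.038, 0.01]), (np.int32(13), [259.0, 248.0], [0.574, -0.023, 0.01])]
[]
```

Emit:
carry_out:
  commands:
    - [0.5,-3,0,0,0,0,-1]
    - [1,-6,1,0,0,0,-1]
    - [1,-6,6,0,0,0,-1]
    - [1,-6,14,0,0,0,-1]
    - [1,-6,24,0,0,0,-1]
    - [1,-6,34,0,0,0,-1]
    - [1,-6,42,0,0,0,-1]
    - [1,-6,46,0,0,0,-1]

```text
clock: 13.65
ee_pos: [0.5455, -0.0645, 0.1982]
ee_rot: [179.8, -38.0, 100.1]
contact_force: [0.4, -0.6, -2.0]
finger_gap: 0.198
```

Run:
```python
from h import *
s=observe(); print(s['clock'],s['ee_pos'].round(4),s['ee_rot'].round(2),s['contact_force'].round(1))
c=np.eye(4); c[:3,3]=pose()[:3,3]; c[:3,:3]=tcp(0,0,0,100)[1]
m=(.4155,-.280); print(delta(tcp(*m,.10,85.5),c),delta(tcp(*m,.030,85.5),c),tcp(*m,.03,85.5)[0])
g=grab('scene','pics/scene6.png'); k=grab('side','pics/side6.png')
c=np.zeros((420,800,3),np.uint8); c[:,:400]=cv2.resize(k["image"][140:266,220:340,::-1],(400,420),interpolation=cv2.INTER_CUBIC); c[:,400:]=cv2.resize(g["image"][130:298,170:330,::-1],(400,420),interpolation=cv2.INTER_CUBIC); cv2.imwrite('pics/c9.png',c)
```

```text
13.65 [ 0.5455 -0.0645  0.1982] [179.79 -37.96 100.09] [ 0.4 -0.6 -2. ]
(array([-134.1, -267.1,   -1.8]), array([-0.    ,  0.    , -0.2531])) (array([-134.1, -267.1,  -71.8]), array([-0.    ,  0.    , -0.2531])) [ 0.41144216 -0.33155973  0.12643704]
```

View pics/c9.png

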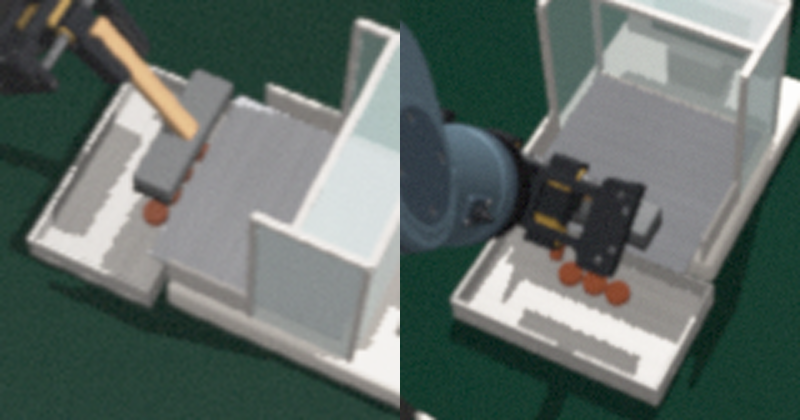

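The pan is clear and four pellets lie in the tray, with (scene crop) columns 555–620, rows 255–295. Back to the mat.

Emit:
carry_out:
  commands:
    - [-9,-18,0,0,0,-0.018,-1]
    - [-28,-55,0,0,0,-0.053,-1]
    - [-48,-95,-1,0,0,-0.09,-1]
    - [-68,-135,-1,0,0,-0.128,-1]
    - [-88,-175,-2,0,0,-0.166,-1]
    - [-107,-214,-2,0,0,-0.203,-1]
    - [-124,-247,-2,0,0,-0.234,-1]
    - [-134,-267,-2,0,0,-0.253,-1]

```text
clock: 14.55
ee_pos: [0.4074, -0.3353, 0.1945]
ee_rot: [-179.9, -37.9, 85.0]
contact_force: [0.8, 0.1, -1.5]
finger_gap: 0.199
```

Emit:
carry_out:
  commands:
    - [0,0,-5,0,0,0,-1]
    - [0,0,-14,0,0,0,-1]
    - [0,0,-24,0,0,0,-1]
    - [0,0,-34,0,0,0,-1]
    - [0,0,-44,0,0,0,-1]
    - [0,0,-53,0,0,0,-1]
    - [0,0,-58,0,0,0,-1]
    - [0,0,-60,0,0,0,-1]

```text
clock: 15.35
ee_pos: [0.411, -0.3312, 0.1344]
ee_rot: [179.9, -38.0, 85.5]
contact_force: [-0.6, -0.2, -1.5]
finger_gap: 0.203
```

Run:
```python
from h import *
s=observe(); print(s['clock'],s['ee_pos'].round(4),s['ee_rot'].round(2),s['contact_force'].round(1))
m=(.4155,-.280); print(delta(tcp(*m,.004,85.5)))
f=grab('wrist','pics/w10.png')
```

```text
15.35 [ 0.411  -0.3312  0.1344] [179.94 -38.02  85.51] [-0.6 -0.2 -1.5]
(array([  0.4,  -0.4, -33.9]), array([-0.0003,  0.0009,  0.0004]))
```

View pics/w10.png

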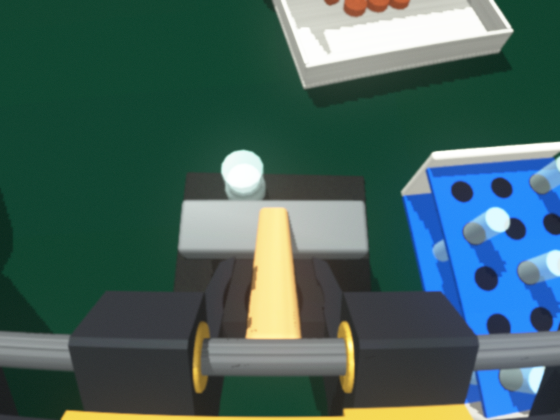

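The foot hangs level over the mat. The bottle at (243,170) stands behind it, so I check that gap before setting down.

Run:
```python
from h import *
f=load('pics/w4.npz'); g=load('pics/w2.npz')
print(onz(f,[(251.5,170.5)],.004).round(4),onz(g,[(258.5,147)],.004).round(4))
# bottle top centre via z=.049
print('top',onz(f,[(249,124)],.049).round(4),onz(g,[(257,113)],.049).round(4))
print('foot rear', -.280+.018)
h=load('pics/w10.npz'); M=onz(h,[(188,174),(365,177)],.004); print(M.round(4).tolist(), np.linalg.norm(M[1]-M[0]))
```

```text
[[ 0.3962 -0.2428  0.004 ]] [[ 0.3968 -0.2427  0.004 ]]
top [[ 0.3972 -0.2315  0.049 ]] [[ 0.3975 -0.2307  0.049 ]]
foot rear -0.262
[[0.3488, -0.2102, 0.004], [0.4971, -0.2246, 0.004]] 0.14907484001754645
```

Emit:
carry_out:
  commands:
    - [0,0,-6,0,0,0,-1]
    - [0,0,-12,0,0,0,-1]
    - [0,0,-18,0,0,0,-1]
    - [0,0,-23,0,0,0,-1]
    - [0,0,-27,0,0,0,-1]
    - [0,0,-30,0,0,0,-1]
    - [0,0,-32,0,0,0,-1]
    - [0,0,-32,0,0,0,-1]

```text
clock: 16.2
ee_pos: [0.4111, -0.3313, 0.1028]
ee_rot: [179.9, -38.0, 85.5]
contact_force: [-0.1, -0.0, -1.7]
finger_gap: 0.196
```

Emit:
carry_out:
  commands:
    - [0,0,-0.5,0,0,0,-1]
    - [0,0,-1,0,0,0,-1]
    - [0,0,-1.5,0,0,0,-1]
    - [0,0,-1.5,0,0,0,-1]
    - [0,0,-1.5,0,0,0,-1]
    - [0,0,-1.5,0,0,0,-1]
    - [0,0,-1.5,0,0,0,-1]
    - [0,0,-1.5,0,0,0,-1]

```text
clock: 17.0
ee_pos: [0.4111, -0.3314, 0.1015]
ee_rot: [179.9, -38.0, 85.5]
contact_force: [0.7, 0.2, -2.3]
finger_gap: 0.203
```

Run:
```python
from h import *
s=observe(); print(s['clock'],s['ee_pos'].round(4),s['ee_rot'].round(2),s['contact_force'].round(1)); print(delta(tcp(.4155,-.28,.004,85.5)))
```

```text
17.0 [ 0.4111 -0.3314  0.1015] [179.9  -37.99  85.53] [ 0.7  0.2 -2.3]
(array([ 0.3, -0.1, -1.1]), array([0.0002, 0.0014, 0.0006]))
```

Emit:
carry_out:
  commands:
    - [0,0,-0.5,0,0,0,-1]
    - [0,0,-1,0,0,0,-1]
    - [0,0,-1.4,0,0,0,-1]
    - [0,0,-1.7,0,0,0,-1]
    - [0,0,-1.7,0,0,0,-1]
    - [0,0,-1.7,0,0,0,-1]
    - [0,0,-1.7,0,0,0,-1]
    - [0,0,-1.7,0,0,0,-1]

```text
clock: 17.8
ee_pos: [0.4111, -0.3314, 0.0999]
ee_rot: [179.9, -38.0, 85.5]
contact_force: [-1.0, -1.2, 1.0]
finger_gap: 0.201
```

Run:
```python
from h import *
s=observe(); print(s['clock'],s['ee_pos'].round(4),s['ee_rot'].round(2),s['contact_force'].round(1)); print(delta(tcp(.4155,-.28,.004,85.5)))
```

```text
17.8 [ 0.4111 -0.3314  0.0999] [179.9  -38.    85.53] [-1.  -1.2  1. ]
(array([ 0.3, -0.1,  0.5]), array([0.0001, 0.0014, 0.0007]))
```

The force turned from −2 to +1 N, so the foot is on the mat. Open and back off along the handle.

Emit:
carry_out:
  commands:
    - [0,0,0,0,0,0,-0.4]
    - [0,0,0,0,0,0,-0.2]
    - [0,0,0,0,0,0,0]
    - [0,0,0,0,0,0,0.2]
    - [0,0,0,0,0,0,0.3]
    - [0,0,0,0,0,0,0.3]
    - [0,0,0,0,0,0,0.3]
    - [0,0,0,0,0,0,0.3]

```text
clock: 18.6
ee_pos: [0.4111, -0.3314, 0.0998]
ee_rot: [179.9, -38.0, 85.5]
contact_force: [0.1, 0.0, 0.5]
finger_gap: 0.649
```

Emit:
carry_out:
  commands:
    - [-0.3,-4,5,0,0,0,0.3]
    - [-1,-12,15,0,0,0,0.3]
    - [-2,-22,28,0,0,0,0.3]
    - [-2.5,-32,42,0,0,0,0.3]
    - [-3.5,-44,57,0,0,0,0.3]
    - [-4.5,-57,73,0,0,0,0.3]
    - [-5.5,-70,90,0,0,0,0.3]
    - [-6,-80,103,0,0,0,0.3]

```text
clock: 19.4
ee_pos: [0.4046, -0.4136, 0.2051]
ee_rot: [179.8, -37.9, 85.5]
contact_force: [-1.1, -0.0, 0.0]
finger_gap: 0.647
```

Run:
```python
from h import *
s=observe(); print(s['clock'],s['ee_pos'].round(4),s['finger_gap'])
f=grab('wrist','pics/w11.png'); g=grab('scene','pics/scene11.png')
c=np.zeros((420,800,3),np.uint8); c[:,:400]=f["image"][:,100:500,::-1]; c[:,400:]=cv2.resize(g["image"][130:340,80:280,::-1],(400,420),interpolation=cv2.INTER_CUBIC); cv2.imwrite('pics/c11.png',c)
```

```text
19.4 [ 0.4046 -0.4136  0.2051] 0.6474705989084258
```

View pics/c11.png

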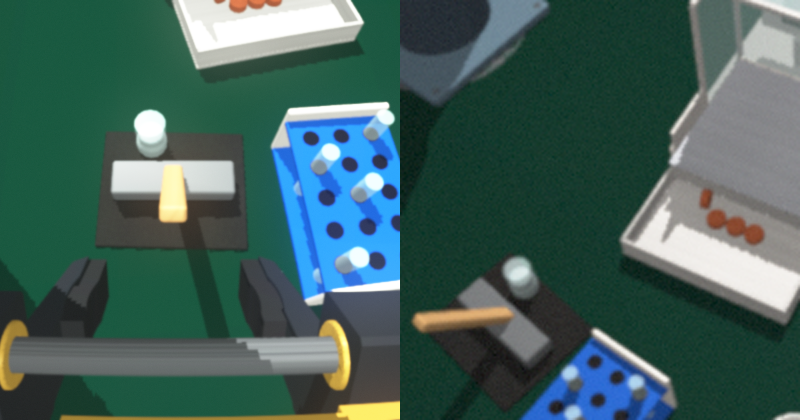

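The scraper stands upright on the mat, the bottle behind it is untouched, and all four pellets are in the tray (one on edge at the rear left). Last numeric check of the centring.

Run:
```python
from h import *
f=load('pics/w11.npz'); g=cv2.cvtColor(f["image"],cv2.COLOR_RGB2GRAY)
print(g[150:210,230].tolist(), g[175,205:220].tolist(), g[175,325:345].tolist())
M=onz(f,[(206,133),(342,134),(346.5,248),(197,244.5)],.004); C=onz(f,[(212.5,161),(333.5,161),(335.5,190),(211,190.5)],.028)
print(M.round(4).tolist(),M.mean(0).round(4)); print(C.round(4).tolist(),C.mean(0).round(4))
for i in range(4): print([np.degrees(np.arctan2(*(X[i]-X[i-1])[1::-1])).round(1) for X in (M,C)])
```

```text
[76, 76, 78, 77, 78, 78, 78, 78, 79, 90, 141, 205, 231, 235, 236, 236, 236, 235, 234, 234, 234, 233, 233, 232, 232, 231, 231, 230, 231, 229, 229, 229, 228, 227, 227, 227, 226, 225, 226, 224, 215, 194, 165, 136, 115, 106, 103, 102, 98, 86, 64, 53, 52, 53, 54, 54, 53, 52, 53, 53] [72, 70, 73, 72, 73, 81, 117, 171, 212, 228, 232, 232, 232, 232, 232] [211, 210, 210, 210, 209, 208, 203, 187, 157, 117, 85, 71, 69, 69, 69, 69, 70, 66, 64, 63]
[[0.3475, -0.2105, 0.004], [0.496, -0.2235, 0.004], [0.482, -0.3506, 0.004], [0.3366, -0.3356, 0.004]] [ 0.4155 -0.28    0.004 ]
[[0.3572, -0.2581, 0.028], [0.4767, -0.2676, 0.028], [0.4744, -0.2986, 0.028], [0.3551, -0.2897, 0.028]] [ 0.4159 -0.2785  0.028 ]
[np.float64(85.0), np.float64(86.1)]
[np.float64(-5.0), np.float64(-4.5)]
[np.float64(-96.3), np.float64(-94.3)]
[np.float64(174.1), np.float64(175.7)]
```

Foot centre is within about 2 mm of the mat's centre. Handing in.

```bash
python3 -c "
from h import *
s=observe(); print(s['clock'],s['qvel'].round(2)); print(hand_in())"
```

```text
19.5 [-1.05  1.01 -1.78  3.33 -0.46 -2.14  0.63]
the job is handed in; nothing more can be done
None
```

I drew all four pellets off the pan into the catch tray with the scraper, then stood the scraper back on its mat, and handed the job in at 19.5 s.

- **Sweep:** I held the scraper by its handle and swept once with the foot about 4 mm above the pan. Measured force stayed under 3 N throughout, which is mostly the scraper's weight. The gripper stayed well above the pellets and in front of the glass.
- **Pellets:** the last pictures show the pan empty and all four in the tray. One of them looks as if it is standing on edge at the rear left.
- **Scraper:** it is upright and released. Its foot is about 1.5 mm from the mat's centre and within about 1° of its direction.
- **Bystanders:** the weighing bottle, behind the scraper with a gap of about 15–20 mm, and the rack looked undisturbed in the last pictures. I did not check the other dishes and bottles after the sweep.
- **Disagreement:** the measured tool position stayed 2–3 mm off the commanded one. I corrected to the measured values, and the cameras agreed with those.

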